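Put the wide scraper away in the tool block

TASK

On the model shipwright's bench two oiled scrapers hang in draining rests. Lift out the wide one and slide it blade down into the long slot of the dark wooden tool block until it is fully home, its handle resting flat on the block; lower it all the way in rather than dropping it, and let go. Leave the narrow scraper hanging in its rest.

Things in the scene. Friction and masses are not known exactly. Their poses are not given: they have to be found in the camera images.
- wide_scraper: The scraper to put away: wooden bar handle 96 mm long (x), 36 mm thick (y), 34 mm high (z); below it, centred, a flat steel blade 64 mm long (x), 4 mm thick (y), reaching 45 mm below the handle. Its ends are alike. Origin: centre of the handle's underside, z up. 0.15 kg. Starts upright in its rest. Grip the handle from above across its 36 mm, fingertips a few mm above the rails.
- narrow_scraper: The other scraper, not to be touched: the same build and origin, but its handle is only 58 mm long and its blade 32 mm. It hangs in an identical rest. Which rest stands where, and the block's place, change.
- rest_a: The fixed pale wooden rest that holds the wide scraper at the start: two rails along its x, 120 mm long, 18 mm apart, 62 mm over their outsides, tops 56 mm above the table, on a 130 x 76 mm base. The handle's underside lies on the rails, the blade hangs between them. Origin: centre of the base on the table. Small things up to 45 mm high stand between rests and block.
- long_slot (a point): Centre of the long slot's mouth, in the top of the fixed dark wooden tool block, 60 mm above the table; x along the slot, y across, z up. Slot 84 mm long, 18 mm wide, 52 mm deep, straight. Block 184 (x) x 70 x 60 mm, its centre 35 mm from this point along +x; its other slot, further along +x, is 48 mm long and empty. Home: handle's underside on the block's top, either way round.
There are look-alikes about, which are no part of the job. Leave any red look-alike of the wide_scraper alone. What is shaped like the part that bears long_slot but purple is not meant.

How it is judged:
By the outcome, as a careful person would: the job done as asked, in the order asked, and still so for the second after the job is handed in, with the robot touching nothing.
It also fails if it takes over 35 s, if anything falls off the work surface, if the arm or the gripper's body presses on something with over 40 N, if the wrist force passes 120 N, or if a joint passes its speed limit or range.

ROBOT

A 7-joint arm with a two-finger parallel gripper is mounted at the origin on the work surface. World frame = base frame: x ahead of the robot, y to its left, z up, the work surface at z = 0. Lengths are in mm, angles in rad, forces in N, time in s.
With the tool pointing down it reaches from about 400 to 875 mm from the base axis. Payload 4.4 kg.
Tool frame: the origin (TCP) lies at the very end of the fingers, on their centre line; the grasp point (between the pads) lies 19 mm behind it; z points along the fingers, y is the direction in which the jaws open and shut (so a half turn about z gives the same grasp; the last joint's range is limited). The gripper opens to 85 mm and grips with 20 to 120 N. Pads are 22 mm wide; open, the fingers measure 114 mm over their backs; the gripper's body (76 mm by 85 mm) begins 54 mm behind the grasp point. The pads swing forward as they close: fully open they stand 13 mm farther back than shut.
Start: joints at [1.259, 0.628, 0.038, 1.517, -0.027, 0.996, -0.02], TCP at [158.193, -630.47, 231.313] pointing down, gripper open.
Joint ranges: [-3.06, 3.06], [-0.37, 2.12], [-1.25, 1.32], [0.18, 2.47], [-1.1, 4.24], [0.23, 1.98], [-2.94, 2.94]. Speed limits (rad/s): [2.57, 2.57, 3.14, 3.14, 3.14, 3.14, 3.14].

INTERFACE

Orientations are given as [roll, pitch, yaw] about the fixed x, y, z axes, in that order (R = Rz(yaw) Ry(pitch) Rx(roll)).
In Python, from cell import ctrl gives the robot as it stands.
- The arm moves only by the shell command python3 -m pendant 'ROWS'. ROWS is JSON, a list of rows, each a list of 7 numbers: the shift along the world's x, y, z in m, then the turn, a rotation vector about the world's x, y, z in rad, then the opening, from -1 (shut) to 1 (fully open). A call has 1 to 8 rows; each row is the pose to reach, as a shift and turn from the pose commanded when the call began; what a row does not reach only later rows make up. A row lasts 1/10 s, in which the tool goes at most 50 mm and 8.59 degrees, less where a joint would pass 70% of its speed; a pose out of reach is approached as far as the arm can. A call with a gripper value outside its range is refused whole. The fingers move at their own pace and stop on an object; the grip force is fixed at half the most. Time passes only in rows, so rows that repeat a pose let the fingers close. It gives the time, the measured TCP pose, the force and the opening at its end, in the units of the state.
- ctrl.read_state(): the state, without advancing time (a new reading comes with each control period).
- ctrl.get_image(name): name is "side" or "top" or "wrist"; returns the picture (400x640x3 uint8, blue, green, red); there is no depth.
- ctrl.get_calibration(name): a dict with "fx", "fy", "cx", "cy" (pixels), "R" (3x3) and "t" (3): a world point X has camera coordinates R X + t. Camera axes: x right, y down, z forward; pixel columns grow to the right and rows downward; lengths in mm; the calibration is good to about 2 mm. The wrist camera is an equidistant fisheye: a pixel r from the principal point sees the ray r / f radians off the axis. A picture is of the moment at which its call begins: read the wrist's pose just before it. get_calibration takes no time and is no camera call; for the wrist camera it gives the pose at the moment of the call.
- ctrl.finish_job(): hands the job in, once; it reports no verdict.
The state is a dict: "clock": time; "qpos": joint angles; "qd": joint speeds; "tau": joint torques, N m; "eef_pos": TCP position; "tool_rot": TCP orientation; "force": force on the tool from outside, world axes, zero at the start; "torque": the same for the moment, N m; "width": finger opening in mm.
Only numpy, scipy, OpenCV 4.12 (cv2) and the standard library are available. Lean on these libraries where they do the work, as an engineer would, in place of code of your own. Each camera call takes 0.05 s, during which the arm holds its last target. There are 200 camera calls.

## Working session

There is one attempt and no reset: what is moved stays moved. The work goes in short steps, Python scripts to look and compute and a shell command to move; the robot and the scene stay as the last step left them, time stands still between calls to the robot, and variables do not carry over. Pictures are saved under pics/ and viewed, about 8 in all and at most 12, crops included, and the job is handed in when it is done.

```bash
ls; mkdir -p pics; python3 - <<'E'
from cell import ctrl
import cv2
for n in("top","side"):
    cv2.imwrite(f"pics/{n}0.png",ctrl.get_image(n)); c=ctrl.get_calibration(n); print(n,c)
s=ctrl.read_state(); print(s["clock"],s["eef_pos"],s["tool_rot"],s["width"],s["force"])
E
```

```text
pics
top {'fx': 395.1961738794652, 'fy': 395.1961738794652, 'cx': 312.8257964759585, 'cy': 203.60443898166565, 'R': array([[ 0.02032151, -0.99979231, -0.0015432 ],
       [-0.99896342, -0.02024173, -0.04077199],
       [ 0.04073229,  0.00237015, -0.99916728]]), 't': array([ -10.69530349,  485.26131706, 1124.60546492])}
side {'fx': 505.0833087989702, 'fy': 505.0833087989702, 'cx': 314.6375296850114, 'cy': 206.1839935356256, 'R': array([[ 0.99604086, -0.08877962, -0.00455913],
       [-0.0623444 , -0.66105857, -0.74773976],
       [ 0.06337021,  0.74506359, -0.66397626]]), 't': array([-499.99219135,   62.44944838, 1140.08942321])}
0.1 [ 158.02637481 -629.90302159  230.47269566] [-3.13983280e+00  5.10325363e-05  2.45797134e-01] 85.50309317664741 [-0.07366567 -0.07420493  0.21258576]
```

View pics/top0.png

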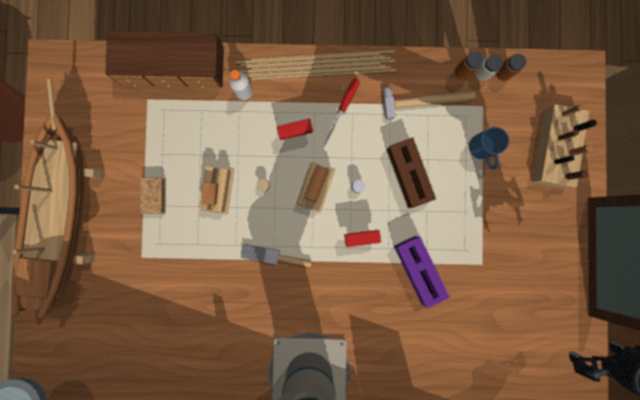

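View pics/side0.png

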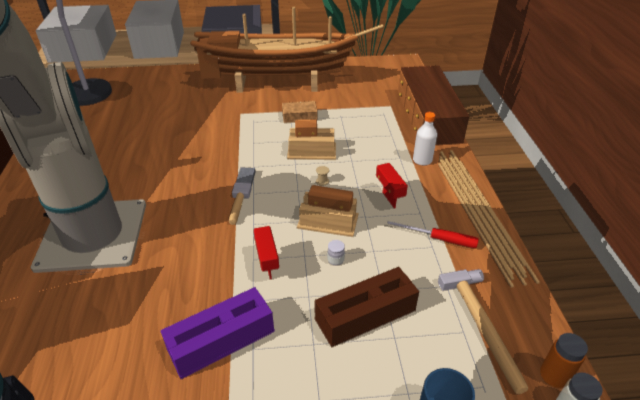

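Candidates for the wide scraper in the top view: the brown handle in the rest at (316,184), the short handle in the rest at (210,193), which is the narrow one, and red look-alikes at (295,129) and (362,238). For the block, the dark one is at (411,173) and the purple one at (421,271). I choose (316,184) and the dark block, and check both in a crop.

```bash
cat > h.py <<'E'
from cell import ctrl
import cv2, numpy as np
def ray(c,uv,z,fish=False):
    p=np.array([(uv[0]-c["cx"])/c["fx"],(uv[1]-c["cy"])/c["fy"]])
    if fish:
        r=np.linalg.norm(p); d=np.r_[p/r*np.sin(r),np.cos(r)] if r>1e-9 else np.array([0,0,1.])
    else: d=np.r_[p,1]
    o=-c["R"].T@c["t"]; d=c["R"].T@d
    return o+d*(z-o[2])/d[2]
E
python3 - <<'E'
from h import *
im=cv2.imread("pics/top0.png")
x0,y0=285,125
cv2.imwrite("pics/crop1.png",cv2.resize(im[y0:y0+100,x0:x0+160],None,fx=5,fy=5,interpolation=cv2.INTER_CUBIC))
for p in((316,184),(335,180),(395,160),(411,173),(417,188)): print(p,im[p[1],p[0]])
E
```

```text
(316, 184) [ 53  84 125]
(335, 180) [174 198 210]
(395, 160) [28 44 72]
(411, 173) [ 7 16 27]
(417, 188) [11 19 29]
```

View pics/crop1.png

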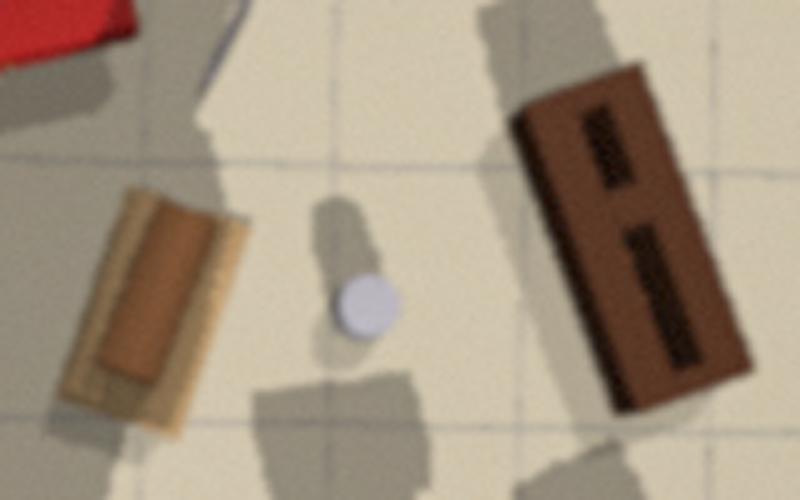

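The crop shows the wide brown handle in its rest at crop (157,290). The dark block's long slot is at crop (662,296) and its short slot at (607,147). The lilac thing at (367,305) is a small obstacle.

```bash
python3 - <<'E'
from h import *
c=ctrl.get_calibration("top")
def P(pts,z): return np.array([ray(c,((u+.5)/5-.5+285,(v+.5)/5-.5+125),z)[:2] for u,v in pts])
for n,pts,z in(("handle",[(160,203),(217,212),(155,382),(98,362)],90),("block",[(530,108),(640,63),(752,372),(632,410)],60),("slot",[(625,228),(650,222),(700,362),(675,370)],60),("obst",[(367,305)],40),("rest",[(130,188),(250,222),(180,435),(60,395)],56)):
    p=P(pts,z); print(n,p.mean(0).round(1)); 
    if len(p)>1:
        r=cv2.minAreaRect(p.astype(np.float32)); b=cv2.boxPoints(r); e=[b[1]-b[0],b[2]-b[1]]; e=max(e,key=np.linalg.norm); print(r[0],r[1],"long axis yaw",np.arctan2(e[1],e[0]))
E
```

```text
handle [538.7  -8.7]
(540.152587890625, -8.661613464355469) (32.253414154052734, 97.38958740234375) long axis yaw -0.3292965
block [ 575.5 -272.8]
(575.521240234375, -271.85467529296875) (181.0192108154297, 69.22246551513672) long axis yaw 0.35628912
slot [ 543.9 -286.4]
(544.2069091796875, -286.34271240234375) (82.95916748046875, 14.447364807128906) long axis yaw 0.34848344
obst [ 537.1 -126.3]
rest [530.7  -7.7]
(531.3865356445312, -7.688629150390625) (69.65571594238281, 123.95144653320312) long axis yaw -0.29791233
```

```bash
python3 -m pendant '[[0.19,0.31,0,0,0,-0.28,1],[0.19,0.31,0,0,0,-0.28,1],[0.19,0.31,0,0,0,-0.28,1],[0.19,0.31,0,0,0,-0.28,1],[0.38,0.62,0,0,0,-0.56,1],[0.38,0.62,0,0,0,-0.56,1],[0.38,0.62,0,0,0,-0.56,1],[0.38,0.62,0,0,0,-0.56,1]]'
```

```text
clock: 0.9
eef_pos: [367.9, -287.4, 231.2]
tool_rot: [3.142, 0.0, -0.314]
force: [1.3, -1.0, 0.9]
width: 85.7
```

```bash
python3 -m pendant '[[0.171,0.278,-0.03,0,0,0,1],[0.171,0.278,-0.03,0,0,0,1],[0.171,0.278,-0.03,0,0,0,1],[0.171,0.278,-0.03,0,0,0,1],[0.171,0.278,-0.03,0,0,0,1],[0.171,0.278,-0.03,0,0,0,1],[0.171,0.278,-0.03,0,0,0,1],[0.171,0.278,-0.03,0,0,0,1]]'; python3 - <<'E'
from h import *
s=ctrl.read_state(); c=ctrl.get_calibration("wrist"); im=ctrl.get_image("wrist")
cv2.imwrite("pics/w1.png",im); print(s["clock"],s["eef_pos"],s["tool_rot"],s["qpos"]); np.save("w1.npy",c,allow_pickle=True)
print({k:(v if np.ndim(v)==0 else np.round(v,2)) for k,v in c.items()})
E
```

```text
clock: 1.7
eef_pos: [539.9, -5.8, 200.3]
tool_rot: [-3.139, 0.001, -0.306]
force: [-1.0, -0.6, 0.4]
width: 85.3
1.7 [539.85099189  -5.80132169 200.34744507] [-3.13912108e+00  5.37602902e-04 -3.06208404e-01] [-0.12911227  0.51314667  0.13217595  1.86343495 -0.0966147   0.77081773
 -1.82141117]
{'fx': 309.70691628693146, 'fy': 309.70691628693146, 'cx': 320.65405827137965, 'cy': 204.48027066811133, 'R': array([[-0.3 , -0.95, -0.  ],
       [-0.9 ,  0.29,  0.32],
       [-0.3 ,  0.1 , -0.95]]), 't': array([157.96, 456.99, 515.24])}
```

View pics/w1.png

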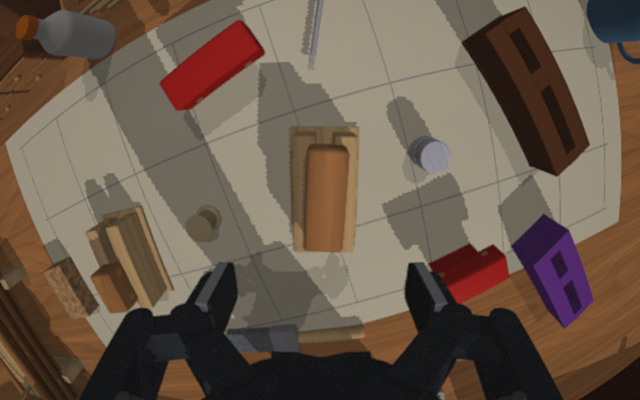

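The wrist view shows the wide handle in its rest, with the handle's top running from about (328,146) to (325,250). The narrow scraper is at (115,285) and the dark block's long slot at (555,120).

```bash
python3 - <<'E'
from h import *
c=np.load("w1.npy",allow_pickle=True).item(); im=cv2.imread("pics/w1.png")
print("cam",-c["R"].T@c["t"])
hsv=cv2.cvtColor(im,cv2.COLOR_BGR2HSV)
print(hsv[200,326],hsv[155,326],hsv[147,326],hsv[245,326],hsv[200,297],hsv[200,353])
m=cv2.inRange(hsv,(5,110,90),(16,255,255)); m[:130]=0;m[260:]=0;m[:,:285]=0;m[:,365:]=0
cs=max(cv2.findContours(m,0,2)[0],key=cv2.contourArea); print(cv2.boundingRect(cs))
p=np.array([ray(c,q[0],90,True)[:2] for q in cs],np.float32)
r=cv2.minAreaRect(p); print("handle",r)
for v in range(140,256,10):
    x=np.where(m[v])[0]
    if len(x): 
        a,b=ray(c,(x[0],v),90,True)[:2],ray(c,(x[-1]+1,v),90,True)[:2]; print(v,x[0],x[-1],((a+b)/2).round(1),np.linalg.norm(a-b).round(1))
s=np.array([ray(c,q,60,True)[:2] for q in((543,90),(555,86),(574,146),(561,151))]); print("slot",s.mean(0),s)
E
python3 - <<'E'
import cv2
im=cv2.imread("pics/w1.png")
a=cv2.resize(im[120:265,270:380],None,fx=3.6,fy=3.6,interpolation=2);b=cv2.resize(im[0:180,450:600],None,fx=2.6,fy=2.6,interpolation=2)
import numpy as np
h=max(a.shape[0],b.shape[0]);f=lambda q:np.pad(q,((0,h-q.shape[0]),(0,0),(0,0)))
cv2.imwrite("pics/crop2.png",np.hstack([f(a),f(b)]))
E
```

```text
cam [617.43975616 -31.05142718 342.15637776]
[ 14 153 143] [ 13 152 141] [ 13 145  79] [ 13 154 142] [ 17 108 102] [ 17 109 159]
(302, 147, 48, 105)
handle ((537.7094116210938, -8.553165435791016), (37.425960540771484, 95.88135528564453), 70.0438232421875)
140 311 355 [586.1 -31.4] 36.7
150 310 347 [579.3 -25.4] 31.2
160 308 348 [571.4 -22.5] 33.9
170 308 348 [563.3 -20. ] 34.2
180 296 347 [556.7 -12.3] 43.7
190 307 347 [547.  -14.1] 34.8
200 299 346 [539.6  -7.8] 41.1
210 295 345 [531.6  -3. ] 44.2
220 306 345 [521.3  -4.7] 35.1
230 305 348 [511.9  -2.8] 39.1
240 296 349 [503.6   3.6] 48.6
250 301 341 [494.3   7.9] 37.4
slot [ 542.4472033  -286.07672588] [[ 578.25719158 -267.1400022 ]
 [ 579.87941339 -287.10371348]
 [ 506.20635088 -306.86042129]
 [ 505.44585733 -283.20276657]]
```

View pics/crop2.png

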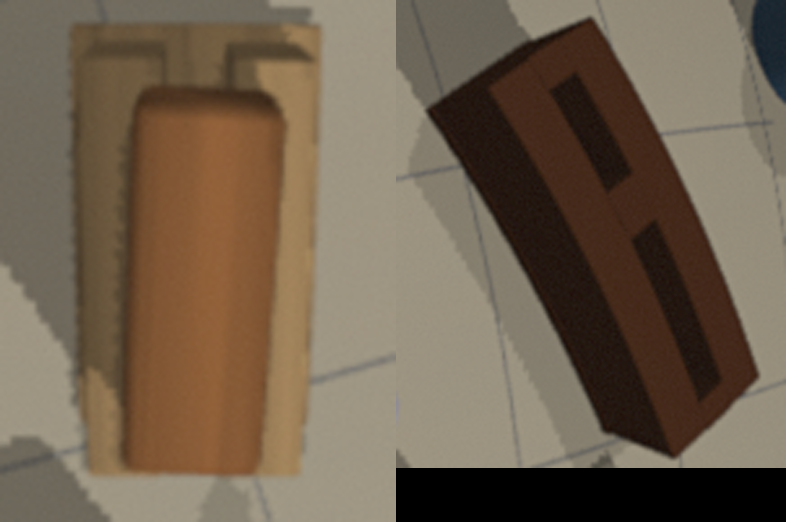

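```bash
python3 -m pendant '[[-0.002,-0.001,-0.04,0,0,-0.03,1],[-0.002,-0.001,-0.08,0,0,-0.03,1],[-0.002,-0.001,-0.10,0,0,-0.03,1],[-0.002,-0.001,-0.12,0,0,-0.03,1],[-0.002,-0.001,-0.12,0,0,-0.03,1],[-0.002,-0.001,-0.12,0,0,-0.03,1]]'
```

```text
clock: 2.35
eef_pos: [535.7, -13.8, 81.6]
tool_rot: [3.141, 0.0, -0.346]
force: [0.4, 0.2, 0.5]
width: 85.3
```

Correct by (+2, +5), then descend to 61 and close.

```bash
python3 -m pendant '[[0.002,0.005,-0.01,0,0,0,1],[0.002,0.005,-0.0205,0,0,0,1],[0.002,0.005,-0.0205,0,0,0,1]]'; python3 -m pendant '[[0,0,0,0,0,0,-1],[0,0,0,0,0,0,-1],[0,0,0,0,0,0,-1],[0,0,0,0,0,0,-1],[0,0,0,0,0,0,-1],[0,0,0,0,0,0,-1],[0,0,0,0,0,0,-1],[0,0,0,0,0,0,-1]]'
```

```text
clock: 2.65
eef_pos: [537.5, -7.0, 59.9]
tool_rot: [3.141, 0.002, -0.344]
force: [-0.4, -0.3, 0.8]
width: 85.7
clock: 3.45
eef_pos: [538.6, -7.6, 61.3]
tool_rot: [-3.141, -0.001, -0.344]
force: [-0.2, 0.5, 5.9]
width: 34.9
```

```bash
python3 -m pendant '[[0,0,0.01,0,0,0,-1],[0,0,0.03,0,0,0,-1],[0,0,0.05,0,0,0,-1],[0,0,0.07,0,0,0,-1],[0,0,0.09,0,0,0,-1],[0,0,0.11,0,0,0,-1],[0,0,0.11,0,0,0,-1]]'; python3 - <<'E'
from h import *
cv2.imwrite("pics/w2.png",ctrl.get_image("wrist"));print(ctrl.read_state()["force"])
E
```

```text
clock: 4.15
eef_pos: [539.8, -7.4, 173.4]
tool_rot: [-3.14, -0.005, -0.344]
force: [-0.2, -0.4, -0.7]
width: 35.1
[-0.41497025 -0.15691921 -0.89318755]
```

View pics/w2.png

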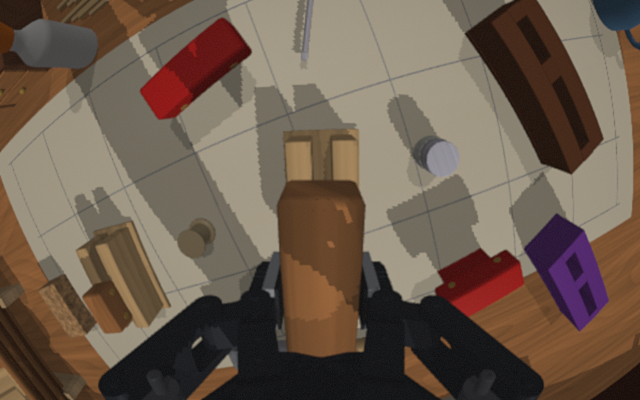

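The scraper is held straight, the rest is empty, and the narrow one still hangs at (107,305). Next, carry it over the slot.

```bash
python3 -m pendant '[[0,-0.015,0,0,0,0.04,-1],[0,-0.045,0,0,0,0.12,-1],[0.001,-0.085,0,0,0,0.22,-1],[0.001,-0.125,0,0,0,0.32,-1],[0.002,-0.165,0,0,0,0.42,-1],[0.002,-0.205,0,0,0,0.52,-1],[0.003,-0.24,0,0,0,0.60,-1],[0.003,-0.262,0,0,0,0.66,-1]]'; python3 -m pendant '[[0,-0.011,0,0,0,0.03,-1],[0,-0.0155,0,0,0,0.035,-1],[0,-0.0155,0,0,0,0.035,-1],[0,-0.0155,0,0,0,0.035,-1]]'
python3 - <<'E'
from h import *
s=ctrl.read_state();c=ctrl.get_calibration("wrist");np.save("w3.npy",c,allow_pickle=True)
cv2.imwrite("pics/w3.png",ctrl.get_image("wrist"));cv2.imwrite("pics/t3.png",ctrl.get_image("top"));cv2.imwrite("pics/s3.png",ctrl.get_image("side"));print(s["eef_pos"],s["tool_rot"],s["width"],s["force"])
E
```

```text
clock: 5.0
eef_pos: [539.6, -272.9, 169.2]
tool_rot: [-3.141, 0.002, 0.315]
force: [-0.1, 0.2, -1.0]
width: 34.8
clock: 5.4
eef_pos: [541.1, -283.4, 170.2]
tool_rot: [-3.14, 0.0, 0.352]
force: [-0.4, -0.3, -1.7]
width: 35.3
[ 541.10122304 -283.43058311  170.18171177] [-3.13992258e+00  4.17021850e-04  3.51569978e-01] 35.28754587379882 [-0.40206023 -0.29391212 -1.74922327]
```

View pics/w3.png

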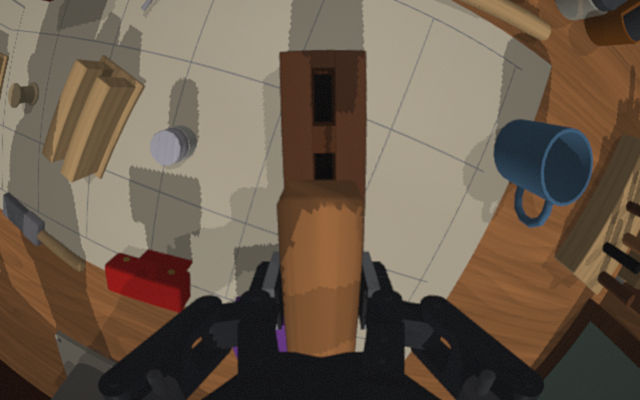

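The wrist view shows the block straight ahead, with its far edge at (281..366,52), the short slot at (313..334, 68..124) and the far end of the long slot at (314..335,153).

```bash
python3 - <<'E'
from h import *
c=np.load("w3.npy",allow_pickle=True).item()
W=lambda u,v,z=60: ray(c,(u,v),z,True)[:2]
A=(W(281,52)+W(366,52))/2; S1=(W(313,68)+W(334,68))/2; S2=(W(313,124)+W(335,124))/2; L=(W(314,153)+W(335.5,153))/2
print(A,S1,S2,L)
d=A-L; print("yaw from A-L",np.arctan2(d[1],d[0]),np.linalg.norm(d),"expect 85")
x=np.array([np.cos(.35),np.sin(.35)])
print("slot from L",L-42*x,"from far end",A-127*x)
# handle far end, top edge z ~ (TCP 170 -> underside 165, top 199)
h=(W(281,196,199)+W(364,196,199))/2; print("handle far end",h,"centre",h-48*x)
E
```

```text
[ 658.77671311 -242.21359974] [ 645.61207058 -247.00059225] [ 602.82437784 -263.12623718] [ 580.58661702 -271.96828123]
yaw from A-L 0.36362127199375033 83.66021873120421 expect 85
slot from L [ 541.13296308 -286.36998914] from far end [ 539.47637858 -285.76162129]
handle far end [ 585.21993945 -267.75653577] centre [ 540.13004924 -284.21563052]
```

```bash
python3 -m pendant '[[0.001,-0.002,-0.02,0,0,0.005,-1],[0.001,-0.002,-0.045,0,0,0.005,-1],[0.001,-0.002,-0.055,0,0,0.005,-1],[0.001,-0.002,-0.055,0,0,0.005,-1]]'; python3 -m pendant '[[0,0,-0.008,0,0,0,-1],[0,0,-0.016,0,0,0,-1],[0,0,-0.024,0,0,0,-1],[0,0,-0.032,0,0,0,-1],[0,0,-0.039,0,0,0,-1],[0,0,-0.039,0,0,0,-1]]'
python3 - <<'E'
from h import *
cv2.imwrite("pics/s4.png",cv2.resize(ctrl.get_image("side")[230:390,260:460],None,fx=3,fy=3,interpolation=2))
E
```

```text
clock: 5.95
eef_pos: [541.3, -285.8, 114.4]
tool_rot: [-3.139, 0.002, 0.357]
force: [-0.2, 0.1, -0.4]
width: 34.6
clock: 6.55
eef_pos: [541.4, -286.6, 75.6]
tool_rot: [-3.14, 0.001, 0.356]
force: [-0.7, -0.5, -1.9]
width: 35.1
```

View pics/s4.png

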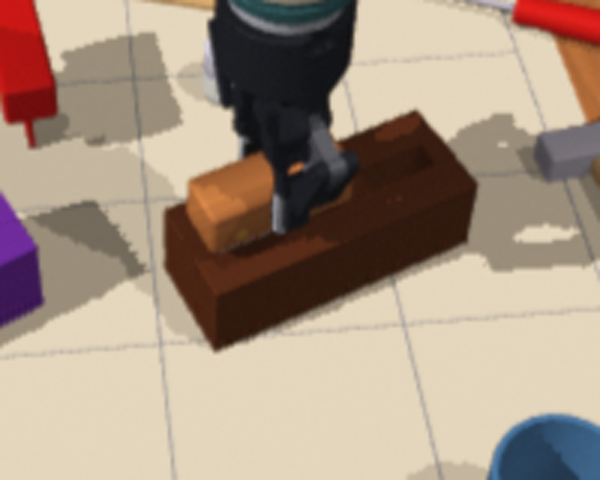

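The blade is in the slot with no contact force, and the handle is about 10 mm above the block's top. I lower it slowly until it touches.

```bash
python3 -m pendant '[[0,0,-0.004,0,0,0,-1],[0,0,-0.007,0,0,0,-1],[0,0,-0.009,0,0,0,-1],[0,0,-0.009,0,0,0,-1],[0,0,-0.009,0,0,0,-1]]'
```

```text
clock: 7.1
eef_pos: [542.3, -287.0, 67.8]
tool_rot: [3.142, -0.0, 0.356]
force: [0.6, 0.2, -1.2]
width: 34.9
```

```bash
python3 -m pendant '[[0,0,-0.001,0,0,0,-1],[0,0,-0.001,0,0,0,-1],[0,0,-0.001,0,0,0,-1]]'; python3 -c "
from cell import ctrl
s=ctrl.read_state();print(s['torque'],s['force'])"
```

```text
clock: 7.4
eef_pos: [542.2, -286.9, 66.9]
tool_rot: [3.142, -0.0, 0.356]
force: [-0.6, 0.6, -1.8]
width: 35.1
[ 0.03892612 -0.00912113  0.00696419] [-0.64341544  0.64051022 -1.83664018]
```

```bash
python3 -m pendant '[[0,0,-0.001,0,0,0,-1],[0,0,-0.001,0,0,0,-1]]';python3 -m pendant '[[0,0,-0.001,0,0,0,-1],[0,0,-0.001,0,0,0,-1]]'
```

```text
clock: 7.6
eef_pos: [542.1, -286.9, 65.7]
tool_rot: [-3.142, 0.0, 0.356]
force: [-0.3, 0.6, -1.0]
width: 35.2
clock: 7.8
eef_pos: [542.2, -287.0, 65.3]
tool_rot: [3.141, -0.0, 0.356]
force: [-1.6, 0.5, 3.9]
width: 34.9
```

```bash
python3 -m pendant '[[0,0,-0.0005,0,0,0,-1],[0,0,-0.001,0,0,0,-1],[0,0,-0.001,0,0,0,-1]]'
```

```text
clock: 8.1
eef_pos: [542.3, -287.0, 65.4]
tool_rot: [3.141, -0.0, 0.356]
force: [-3.4, 1.0, 11.2]
width: 35.4
```

It is seated, pressing at 11 N. I open the fingers, then retreat straight up.

```bash
python3 -m pendant '[[0,0,0.0005,0,0,0,0],[0,0,0.0005,0,0,0,1],[0,0,0.0005,0,0,0,1],[0,0,0.0005,0,0,0,1],[0,0,0.0005,0,0,0,1],[0,0,0.0005,0,0,0,1],[0,0,0.0005,0,0,0,1]]';python3 -m pendant '[[0,0,0.02,0,0,0,1],[0,0,0.06,0,0,0,1],[0,0,0.10,0,0,0,1],[0,0,0.14,0,0,0,1],[0,0,0.17,0,0,0,1],[0,0,0.17,0,0,0,1],[0,0,0.17,0,0,0,1]]'
python3 - <<'E'
from h import *
a=ctrl.get_image("side");c=ctrl.get_calibration("wrist");w=ctrl.get_image("wrist");np.save("w5.npy",c,allow_pickle=True)
cv2.imwrite("pics/w5f.png",w)
a=cv2.resize(a[90:370,260:460],(400,560),interpolation=2);b=cv2.resize(w[40:320,220:420],(400,560),interpolation=2)
cv2.imwrite("pics/f5.png",np.hstack([a,b]))
E
```

```text
clock: 8.8
eef_pos: [542.2, -286.9, 64.2]
tool_rot: [-3.141, 0.0, 0.356]
force: [-0.1, -0.2, -0.0]
width: 85.3
clock: 9.5
eef_pos: [542.2, -287.0, 234.8]
tool_rot: [3.141, -0.001, 0.356]
force: [0.2, 0.5, 0.5]
width: 85.1
```

View pics/f5.png

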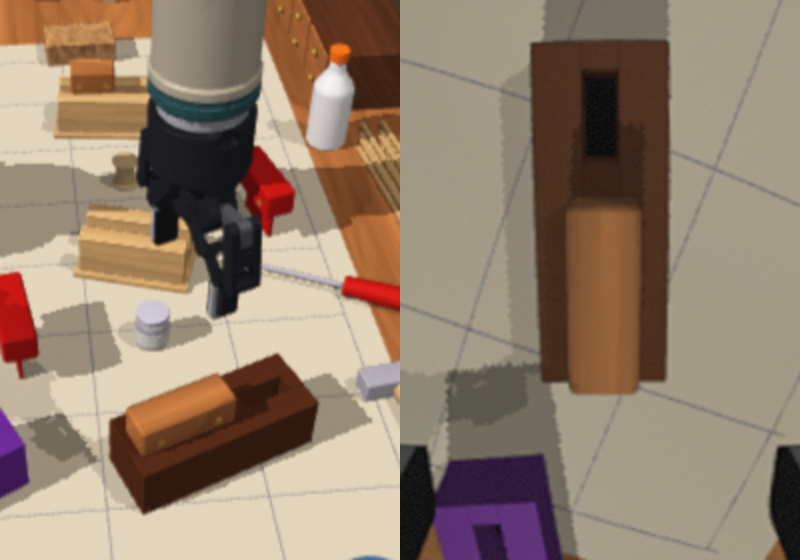

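The side crop shows the handle flat on the dark block at crop (180,412), with the gripper clear of it. The narrow scraper still hangs in its rest at (92,75). Contact came at TCP z of about 65, where home (60 mm plus the 5 mm grip offset) predicts it.

```bash
python3 -c "
from cell import ctrl
s=ctrl.read_state();print(s['clock'],s['force'],s['width'],ctrl.finish_job())"
```

```text
the job is handed in; nothing more can be done
9.6 [1.40361024 0.48916416 0.32291473] 85.53067611090312 None
```

I lifted the wide scraper out of its rest, carried it over to the dark block and lowered it blade first into the long slot. I let go only once it was seated, and handed the job in at 9.6 s.

- **Seating:** contact began at a TCP height of about 65 mm, where the handle should meet the block's top, and rose to about 11 N before release. I judged it flat by eye and from that height; I did not measure the tilt after letting go.
- **Last pictures:** the handle lies flat on the block along the long slot, with the gripper open and about 170 mm above it. The narrow scraper still hangs in its rest, and the look-alikes were not touched.
- **Disagreements:** none of my checks failed. Position estimates for the slot differed by only 2–4 mm between views, which is well within the slot's clearance.

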